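Free the gummed-up vent knob on the green refill canister

TASK

The green vent knob of the refill canister with the green band is gummed up with dried resin. Grip it from above and rock it back and forth in small arcs, a little each way, until it breaks free, then turn it anticlockwise (seen from above) to its open stop, about 60 degrees round, and let go. Leave the blue and the black canisters' knobs shut.

Things in the scene. Friction and masses are not known exactly. Their poses are not given: they have to be found in the camera images.
- green_knob_grip (a point): Grip point of the green, resin-crusted vent knob, on its upright axis, 168 mm above the counter and 38 mm above the canister's flat top (neck of 18 mm radius up to 28 mm below it). The knob is an upright bar 56 mm long along this point's x, 14 mm thick along y (pinch across y), from 24 mm below the point to 12 mm above (18 at the ends). z is up; x, y turn with the knob, the point stays.
- green_knob (a joint): Turn of the green knob, rad, anticlockwise from above: 0 shut, 1.10 open stop. Starts seized near 0: it gives 0.28 either way, then binds hard; forcing does nothing. Four swings past 0.14 rad in turn, anticlockwise first, then clockwise, anticlockwise, clockwise, free it to turn to 1.10 (an extra first clockwise swing does no harm). Friction 0.12 N m; stays where left.
- blue_knob (a joint): Turn of the knob on the canister with the blue band, rad, anticlockwise; starts shut at 0, not seized, must stay shut. All three canisters are alike but for colour: aluminium, 100 mm diameter, 130 mm tall, bolted down by a 124 mm flange, 140 mm or more apart between centres, same knobs. Loose bottles up to 110 mm tall stand about.
- black_knob (a joint): Turn of the knob on the canister with the black band, rad, anticlockwise; starts shut at 0, not seized, must stay shut. Same shape and height as the green one.
Things that resemble listed ones, but are neither listed nor needed, are in the scene too. Leave any purple look-alike of the part that bears blue_knob alone. What is shaped like the part that bears green_knob_grip but purple is not meant.

How it is judged:
By the outcome, as a careful person would: the job done as asked, in the order asked, and still so for the second after the job is handed in, with the robot touching nothing.
It also fails if it takes over 42 s, if anything falls off the work surface, if the arm or the gripper's body presses on something with over 40 N, if the wrist force passes 120 N, or if a joint passes its speed limit or range.

ROBOT

A 7-joint arm with a two-finger parallel gripper is mounted at the origin on the work surface. World frame = base frame: x ahead of the robot, y to its left, z up, the work surface at z = 0. Lengths are in m, angles in rad, forces in N, time in s.
With the tool pointing down it reaches from about 0.425 to 0.925 m from the base axis. Payload 6.8 kg.
Tool frame: the origin (TCP) lies midway between the tips of the shut fingers; the grasp point (between the pads) lies 19 mm behind it (pinch_z is the distance from the TCP to the grasp point, in m); z points along the fingers, y is the line along which they close (so a half turn about z gives the same grasp; the last joint's range is limited). The gripper opens to 88 mm and grips with 3 to 60 N. Pads are 20 mm wide; open, the fingers measure 115 mm over their backs; the gripper's body (75 mm by 178 mm) begins 61 mm behind the grasp point.
Start: joints at [-1.384, 0.477, 0.022, 1.555, -0.011, 1.109, -0.083], TCP at [0.196, 0.646, 0.191] pointing down, gripper open.
Joint ranges: [-2.96, 2.96], [-0.34, 2.1], [-1.41, 1.46], [0.24, 2.44], [-1.37, 4.51], [0.17, 1.92], [-2.96, 2.96]. Speed limits (rad/s): [2.39, 2.39, 3.14, 3.14, 3.14, 3.14, 3.14].

INTERFACE

Orientations are given as a rotation vector (axis times angle).
In Python, from bench import * gives the robot as it stands. The module is installed in compiled form; this text tells all that it offers.
- The arm moves only by the tool arm_command, never from a script. Its argument "series" is a list of rows, each an object of numbers: "x", "y", "z": the shift along the tool's x, y, z as a fraction of full scale; "spin": the turn about the tool's z as a fraction of full scale; "jaw": the closure in counts, from 0 (fully open) to 255 (shut). A call has 1 to 20 rows; each row shifts and turns the commanded pose from where the row before left it, along the tool's axes as they then stand; what a row does not reach is not made up. Full scale, the value 1, is 25 mm for a shift and 30 degrees for a turn. A row lasts 1/12 s, in which the tool goes at most 41.7 mm and 7.16 degrees, less where a joint would pass 70% of its speed; a pose out of reach is approached as far as the arm can. A call with a number of a shift or a turn outside -1 to 1 is refused whole. A call with a gripper value outside its range is refused whole. The fingers move at their own pace and stop on an object; the grip force is fixed at half the most. Time passes only in rows, so rows that do not move let the fingers close. It gives the time, the measured TCP pose, the force, the opening and the grip force at its end, in the units of the state.
- state(): the state, without advancing time (a new reading comes with each control period).
- read_camera(name): name is "scene" or "top"; returns a dict with "pixels" (480x640x3 uint8, red, green, blue), "range_z" (480x640 float32, m along the optical axis (not along the pixel's ray), 0 where there is no reading), "fx", "fy", "cx", "cy" (pixels), "T" (4x4, takes a point from camera to world coordinates). Camera axes: x right, y up, looking along -z (the intrinsics and any distortion apply to the point x, -y, -z); pixel columns grow to the right and rows downward; lengths in m; the calibration is good to about 2 mm. A picture is of the moment at which its call begins.
- hand_in(): hands the job in; it is judged then, once.
The state is a dict: "time": time; "joint_pos": joint angles; "dq": joint speeds; "joint_torque": joint torques, N m; "tcp_pos": TCP position; "tcp_rot": TCP orientation; "contact_force": force on the tool from outside, world axes, zero at the start; "torque": the same for the moment, N m; "opening": opening from 0.0 (shut) to 1.0 (fully open); "finger_force": force on a finger pad.
Only numpy, scipy, OpenCV 4.12 (cv2) and the standard library are available. Lean on these libraries where they do the work, as an engineer would, in place of code of your own. Each camera call takes 0.05 s, during which the arm holds its last target. There are 200 camera calls.

## Working session

There is one attempt and no reset: what is moved stays moved. The work goes in short steps, Python scripts to look and compute and a tool call to move; the robot and the scene stay as the last step left them, time stands still between calls to the robot, and variables do not carry over. Pictures are saved under pics/ and viewed, at most 10 in all, crops included, and the job is handed in when it is done.

Besides the shell and the picture viewer there is one more tool, called after "Emit:" as name(argument=value, ...) on one line, values as JSON. arm_command: Moves the arm, as the interface text tells. Shift numbers are shares of 25 mm and turn numbers shares of 30 degrees, none past 1 either way. Its arguments: {"type":"object","properties":{"series":{"type":"array","items":{"type":"object","properties":{"x":{"type":"number"},"y":{"type":"number"},"z":{"type":"number"},"spin":{"type":"number"},"jaw":{"type":"number"}}}}},"required":["series"]}

```bash
mkdir -p pics; python3 - <<'E'
from bench import *
import cv2,pickle
s=state();print(s)
for n in("scene","top"):
    c=read_camera(n);pickle.dump(c,open(n+'.pkl','wb'));cv2.imwrite(f'pics/{n}0.png',c['pixels'][:,:,::-1]);print(n,c['fx'],c['cx'],c['cy'],c['T'].round(3).tolist(),[k for k in c])
E
```

```text
{'time': 0.0, 'joint_pos': array([-1.38412464,  0.47778307,  0.02231972,  1.55640968, -0.01148822,
        1.10931709, -0.08311518]), 'dq': array([ 0.00090596,  0.00092501,  0.00090812, -0.00036063,  0.00126746,
       -0.00053008, -0.0008301 ]), 'joint_torque': array([ 6.90370489e-04, -5.82853532e+01,  1.53524403e+00, -2.72611338e+01,
       -5.41986362e-02,  1.70048699e-02,  1.55705870e-04]), 'tcp_pos': array([0.19592305, 0.64526408, 0.19011046]), 'tcp_rot': array([-4.61286056e-01, -3.10740974e+00,  2.80299907e-03]), 'contact_force': array([ 0.26426588, -0.68052599, -0.41773349]), 'torque': array([-0.01912014,  0.02499825, -0.02037474]), 'finger_force': 0.0, 'opening': 1.0022875692366517}
scene 479.82802420841625 315.93314754253805 237.9109472193983 [[0.399, -0.673, 0.623, 0.983], [0.917, 0.279, -0.286, -0.194], [0.019, 0.685, 0.728, 0.713], [0.0, 0.0, 0.0, 1.0]] ['pixels', 'range_z', 'fx', 'fy', 'cx', 'cy', 'T']
top 614.7876586596433 313.2934242260185 233.80519783783552 [[-0.005, 0.983, -0.184, 0.298], [-1.0, -0.006, -0.002, 0.019], [-0.003, 0.184, 0.983, 1.154], [0.0, 0.0, 0.0, 1.0]] ['pixels', 'range_z', 'fx', 'fy', 'cx', 'cy', 'T']
```

View pics/scene0.png

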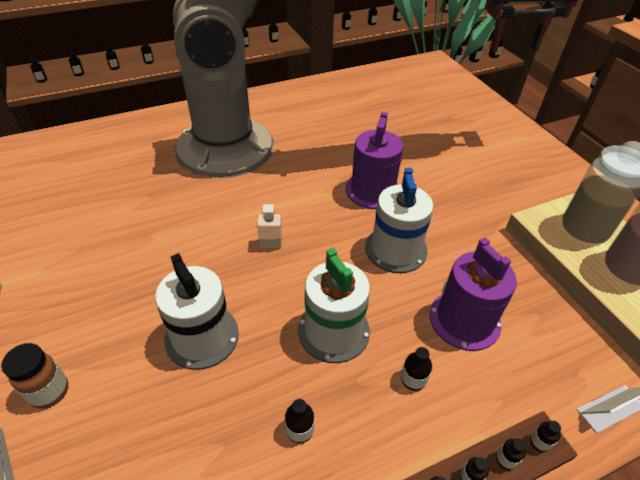

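View pics/top0.png

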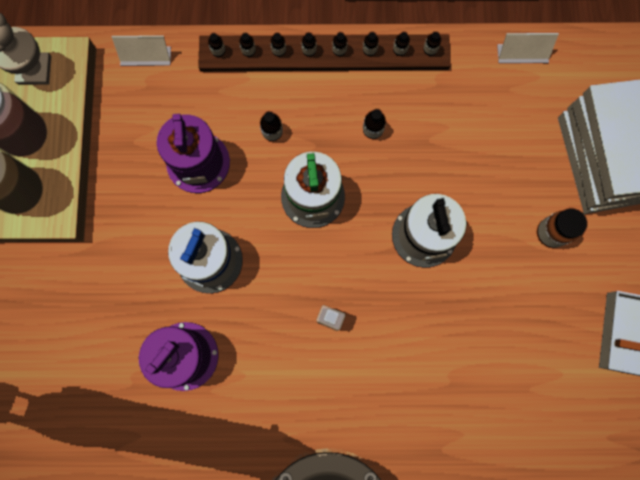

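The top view shows the green knob at (312,170), with resin. It could be confused with the crusted purple knob (180,135), the purple knob (163,355), the blue one (192,245) and the black one (442,217). In the scene view these are green (340,270), purple (490,260) and (381,130), blue (408,188) and black (184,277). The green bar on the green-banded canister fits the description. Next I'll measure it and check it in one close crop.

```bash
cat > h.py <<'E'
import numpy as np,cv2,pickle
def rays(c,uv):
    uv=np.atleast_2d(uv).astype(float)
    d=np.c_[(uv[:,0]-c['cx'])/c['fx'],-(uv[:,1]-c['cy'])/c['fy'],-np.ones(len(uv))]
    return c['T'][:3,3],d@c['T'][:3,:3].T
def plane(c,uv,z):
    o,d=rays(c,uv);return o+d*((z-o[2])/d[:,2])[:,None]
def cloud(c,m):
    v,u=np.nonzero(m&(c['range_z']>0));o,d=rays(c,np.c_[u,v]);return o+d*c['range_z'][v,u][:,None]
def mask(c,col):
    h=cv2.cvtColor(c['pixels'],cv2.COLOR_RGB2HSV);H,S,V=[h[...,i].astype(int) for i in range(3)]
    if col=='green':return (H>45)&(H<85)&(S>100)&(V>40)
    if col=='blue':return (H>100)&(H<125)&(S>120)&(V>40)
    if col=='purple':return (H>130)&(H<165)&(S>80)&(V>30)
def axis(P):
    r=cv2.minAreaRect((P[:,:2]*1000).astype(np.float32));b=cv2.boxPoints(r)
    e=[b[1]-b[0],b[2]-b[1]];e=max(e,key=np.linalg.norm);a=np.degrees(np.arctan2(e[1],e[0]))
    return np.round(np.array(r[0])/1000,4),np.round(r[1],1),round((a+90)%180-90,1)
E
python3 - <<'E'
from h import *
C={n:pickle.load(open(n+'.pkl','rb')) for n in('scene','top')}
for col in('green','blue'):
  for n,c in C.items():
    m=mask(c,col).astype(np.uint8);P=cloud(c,m>0)
    K=P[(P[:,2]>.14)&(P[:,2]<.2)&(np.abs(P[:,1])<.6)]
    T=K[K[:,2]>.172]
    print(col,n,len(K),len(T),np.percentile(K[:,2],[2,50,98]).round(3),axis(K),axis(T) if len(T)>5 else'')
# canister tops from cloud, z 0.125..0.135, grey/white
for n,c in C.items():
    P=cloud(c,np.ones((480,640),bool));P=P[(np.abs(P[:,2]-.13)<.004)]
    for nm,g in(('green',(.61,.02)),('black',(.55,-.17)),('blue',(.5,.2))):
        Q=P[np.hypot(P[:,0]-g[0],P[:,1]-g[1])<.09]
        if len(Q)>20:
            (x,y),r=cv2.minEnclosingCircle((Q[:,:2]*1000).astype(np.float32));print(n,nm,round(x),round(y),round(r),len(Q))
c=C['top'];t=cv2.resize(c['pixels'][110:240,240:400,::-1],None,fx=4,fy=4,interpolation=cv2.INTER_CUBIC);cv2.imwrite('pics/crop.png',t)
E
```

```text
green scene 617 368 [0.15  0.177 0.188] (array([0.5875, 0.0241]), array([55.4, 14.1]), np.float32(6.5)) (array([0.5875, 0.0241]), array([55.4, 13.8]), np.float32(6.2))
green top 265 258 [0.17  0.182 0.189] (array([0.5859, 0.0225]), array([52.8, 13.8]), np.float32(6.3)) (array([0.5859, 0.0225]), array([52.8, 13.8]), np.float32(6.3))
blue scene 319 212 [0.149 0.179 0.188] (array([0.4641, 0.2182]), array([13.6, 55.1]), np.float32(-22.4)) (array([0.4639, 0.2184]), array([13.4, 54.5]), np.float32(-22.4))
blue top 272 272 [0.176 0.182 0.189] (array([0.4622, 0.2168]), array([12.8, 52.9]), np.float32(-23.4)) (array([0.4622, 0.2168]), array([12.8, 52.9]), np.float32(-23.4))
scene green 587 25 50 1717
scene black 510 -186 51 2197
scene blue 464 220 51 1282
top green 587 23 50 1665
top black 510 -188 50 1859
top blue 464 217 50 1960
```

View pics/crop.png

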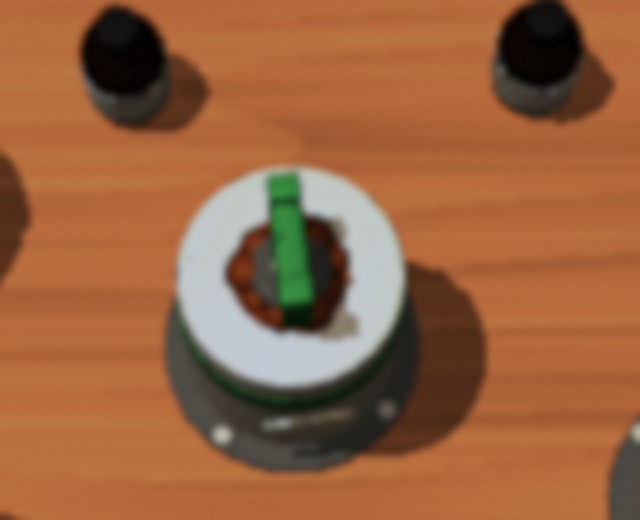

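The crop shows the green bar over brown resin at crop centre (290,245), on the canister with the green edge. That's the right one. The two views agree: axis at (0.587, 0.0235), bar angle 6.3°, top at 0.18–0.188 m. I'll lift, then travel across.

Emit:
arm_command(series=[{"z": -0.8},{"z": -0.8},{"z": -0.8},{"z": -0.8},{"x": -0.74,"y": -0.642},{"x": -0.74,"y": -0.642},{"x": -0.74,"y": -0.642},{"x": -0.74,"y": -0.642},{"x": -0.74,"y": -0.642},{"x": -0.74,"y": -0.642},{"x": -0.74,"y": -0.642},{"x": -0.74,"y": -0.642},{"x": -0.74,"y": -0.642},{"x": -0.74,"y": -0.642},{"x": -0.74,"y": -0.642},{"x": -0.74,"y": -0.642},{"x": -0.74,"y": -0.642},{"x": -0.74,"y": -0.642},{"x": -0.74,"y": -0.642},{"x": -0.74,"y": -0.642}])

```text
$.series[0]: bad value
```

Emit:
arm_command(series=[{"x": -0.74,"y": -0.642},{"x": -0.74,"y": -0.642},{"x": -0.74,"y": -0.642},{"x": -0.74,"y": -0.642},{"x": -0.74,"y": -0.642},{"x": -0.74,"y": -0.642},{"x": -0.74,"y": -0.642},{"x": -0.74,"y": -0.642},{"x": -0.74,"y": -0.642},{"x": -0.74,"y": -0.642},{"x": -0.74,"y": -0.642},{"x": -0.74,"y": -0.642},{"x": -0.74,"y": -0.642},{"x": -0.74,"y": -0.642},{"spin": 0.2},{"spin": 0.2}])

```text
$.series[0]: bad value
```

```bash
cat > st.py <<'E'
from bench import *
import numpy as np
from scipy.spatial.transform import Rotation as R
s=state();M=R.from_rotvec(s['tcp_rot']).as_matrix()
print(round(s['time'],2),s['tcp_pos'].round(4),'yang',np.degrees(np.arctan2(M[1,1],M[0,1])).round(1),'tilt',M[:,2].round(3),'q',s['joint_pos'].round(2),'F',s['contact_force'].round(1),'T',s['torque'].round(2),'op',round(s['opening'],3),round(s['finger_force'],1))
d=np.array([.587,.0235,.149])-s['tcp_pos'];print('to grip, tool units',(M.T@d/.025).round(3))
E
python3 st.py
```

```text
0.1 [0.196  0.6453 0.1902] yang 73.1 tilt [-0.    -0.002 -1.   ] q [-1.38  0.48  0.02  1.56 -0.01  1.11 -0.08] F [-0.1  0.5  0.5] T [-0.05  0.01  0.06] op 1.003 0.0
to grip, tool units [-22.193 -19.252   1.682]
```

Rows seem to need all five keys, so I'll resend with every key filled in.

Emit:
arm_command(series=[{"x": 0,"y": 0,"z": -0.8,"spin": 0,"jaw": 0},{"x": 0,"y": 0,"z": -0.8,"spin": 0,"jaw": 0},{"x": 0,"y": 0,"z": -0.8,"spin": 0,"jaw": 0},{"x": 0,"y": 0,"z": -0.8,"spin": 0,"jaw": 0},{"x": -0.74,"y": -0.642,"z": 0,"spin": 0,"jaw": 0},{"x": -0.74,"y": -0.642,"z": 0,"spin": 0,"jaw": 0},{"x": -0.74,"y": -0.642,"z": 0,"spin": 0,"jaw": 0},{"x": -0.74,"y": -0.642,"z": 0,"spin": 0,"jaw": 0},{"x": -0.74,"y": -0.642,"z": 0,"spin": 0,"jaw": 0},{"x": -0.74,"y": -0.642,"z": 0,"spin": 0,"jaw": 0},{"x": -0.74,"y": -0.642,"z": 0,"spin": 0,"jaw": 0},{"x": -0.74,"y": -0.642,"z": 0,"spin": 0,"jaw": 0},{"x": -0.74,"y": -0.642,"z": 0,"spin": 0,"jaw": 0},{"x": -0.74,"y": -0.642,"z": 0,"spin": 0,"jaw": 0}])

```text
time: 1.27
tcp_pos: [0.3269, 0.4372, 0.2707]
tcp_rot: [-0.461, -3.107, 0.001]
contact_force: [-0.1, 0.4, -0.6]
opening: 1.001
finger_force: 0.0
```

```bash
python3 st.py
```

```text
1.27 [0.3269 0.4372 0.2707] yang 73.1 tilt [-0.    -0.001 -1.   ] q [-1.13  0.19  0.11  1.77 -0.02  1.18  0.26] F [-0.1  0.4 -0.6] T [-0.01 -0.05  0.01] op 1.001 0.0
to grip, tool units [-14.766 -12.805   4.873]
```

Emit:
arm_command(series=[{"x": -0.738,"y": -0.64,"z": 0,"spin": 0,"jaw": 0},{"x": -0.738,"y": -0.64,"z": 0,"spin": 0,"jaw": 0},{"x": -0.738,"y": -0.64,"z": 0,"spin": 0,"jaw": 0},{"x": -0.738,"y": -0.64,"z": 0,"spin": 0,"jaw": 0},{"x": -0.738,"y": -0.64,"z": 0,"spin": 0,"jaw": 0},{"x": -0.738,"y": -0.64,"z": 0,"spin": 0,"jaw": 0},{"x": -0.738,"y": -0.64,"z": 0,"spin": 0,"jaw": 0},{"x": -0.738,"y": -0.64,"z": 0,"spin": 0,"jaw": 0},{"x": -0.738,"y": -0.64,"z": 0,"spin": 0,"jaw": 0},{"x": -0.738,"y": -0.64,"z": 0,"spin": 0,"jaw": 0},{"x": -0.738,"y": -0.64,"z": 0,"spin": 0,"jaw": 0},{"x": -0.738,"y": -0.64,"z": 0,"spin": 0,"jaw": 0},{"x": -0.738,"y": -0.64,"z": 0,"spin": 0,"jaw": 0},{"x": -0.738,"y": -0.64,"z": 0,"spin": 0,"jaw": 0},{"x": -0.738,"y": -0.64,"z": 0,"spin": 0,"jaw": 0},{"x": -0.738,"y": -0.64,"z": 0,"spin": 0,"jaw": 0},{"x": -0.738,"y": -0.64,"z": 0,"spin": 0,"jaw": 0},{"x": -0.738,"y": -0.64,"z": 0,"spin": 0,"jaw": 0},{"x": -0.738,"y": -0.64,"z": 0,"spin": 0,"jaw": 0},{"x": -0.738,"y": -0.64,"z": 0,"spin": 0,"jaw": 0}])

```text
time: 2.93
tcp_pos: [0.5868, 0.0241, 0.2707]
tcp_rot: [-0.461, -3.107, 0.0]
contact_force: [1.4, -0.4, 0.0]
opening: 1.002
finger_force: 0.0
```

Emit:
arm_command(series=[{"x": 0,"y": 0,"z": 0,"spin": 0.2,"jaw": 0},{"x": 0,"y": 0,"z": 0,"spin": 0.2,"jaw": 0}])

```text
time: 3.1
tcp_pos: [0.5868, 0.0229, 0.2706]
tcp_rot: [-0.796, -3.039, 0.002]
contact_force: [-0.6, -0.5, 0.5]
opening: 0.998
finger_force: 0.0
```

```bash
python3 st.py
```

```text
3.1 [0.5868 0.0229 0.2706] yang 60.6 tilt [-0.001 -0.001 -1.   ] q [-0.53  0.28  0.48  1.7  -0.14  1.2   1.05] F [-0.6 -0.5  0.5] T [-0.03  0.01 -0.01] op 0.998 0.0
to grip, tool units [4.000e-03 2.800e-02 4.863e+00]
```

Emit:
arm_command(series=[{"x": 0,"y": 0,"z": 0,"spin": 0.236,"jaw": 0},{"x": 0,"y": 0,"z": 0,"spin": 0.236,"jaw": 0},{"x": 0,"y": 0,"z": 0,"spin": 0.236,"jaw": 0},{"x": 0,"y": 0,"z": 0,"spin": 0.236,"jaw": 0},{"x": 0,"y": 0,"z": 0,"spin": 0.236,"jaw": 0},{"x": 0,"y": 0,"z": 0,"spin": 0.236,"jaw": 0},{"x": 0,"y": 0,"z": 0,"spin": 0.236,"jaw": 0},{"x": 0,"y": 0,"z": 0,"spin": 0.236,"jaw": 0},{"x": 0,"y": 0,"z": 0,"spin": 0.236,"jaw": 0},{"x": 0,"y": 0,"z": 0,"spin": 0.236,"jaw": 0},{"x": 0,"y": 0,"z": 0,"spin": 0.236,"jaw": 0},{"x": 0,"y": 0,"z": 0,"spin": 0.236,"jaw": 0},{"x": 0,"y": 0,"z": 0,"spin": 0.236,"jaw": 0},{"x": 0,"y": 0,"z": 0,"spin": 0.236,"jaw": 0},{"x": 0,"y": 0,"z": 0,"spin": 0.236,"jaw": 0},{"x": 0,"y": 0,"z": 0,"spin": 0.236,"jaw": 0},{"x": 0,"y": 0,"z": 0,"spin": 0.236,"jaw": 0},{"x": 0,"y": 0,"z": 0,"spin": 0.236,"jaw": 0},{"x": 0,"y": 0,"z": 0,"spin": 0.236,"jaw": 0},{"x": 0,"y": 0,"z": 0,"spin": 0.236,"jaw": 0}])

```text
time: 4.77
tcp_pos: [0.5863, 0.0253, 0.2707]
tcp_rot: [-3.131, -0.251, 0.001]
contact_force: [-1.0, 0.1, 0.6]
opening: 0.998
finger_force: 0.0
```

Emit:
arm_command(series=[{"x": 0,"y": 0,"z": 0.4,"spin": 0.107,"jaw": 0},{"x": 0,"y": 0,"z": 0.5,"spin": 0,"jaw": 0},{"x": 0,"y": 0,"z": 0.5,"spin": 0,"jaw": 0},{"x": 0,"y": 0,"z": 0.5,"spin": 0,"jaw": 0},{"x": 0,"y": 0,"z": 0.5,"spin": 0,"jaw": 0},{"x": 0,"y": 0,"z": 0,"spin": 0,"jaw": 0},{"x": 0,"y": 0,"z": 0,"spin": 0,"jaw": 0}])

```text
time: 5.35
tcp_pos: [0.586, 0.025, 0.2101]
tcp_rot: [3.137, 0.173, -0.003]
contact_force: [0.1, 0.3, 0.0]
opening: 0.997
finger_force: 0.0
```

```bash
python3 st.py; python3 - <<'E'
from bench import *
import cv2
c=read_camera('scene');cv2.imwrite('pics/s1.png',c['pixels'][:,:,::-1])
E
```

```text
5.35 [0.586  0.025  0.2101] yang -83.7 tilt [-0.002 -0.    -1.   ] q [-0.85  0.45  0.96  1.79 -0.41  1.11 -1.22] F [0.1 0.3 0. ] T [-0.03  0.18  0.01] op 0.997 0.0
to grip, tool units [0.037 0.062 2.445]
```

View pics/s1.png

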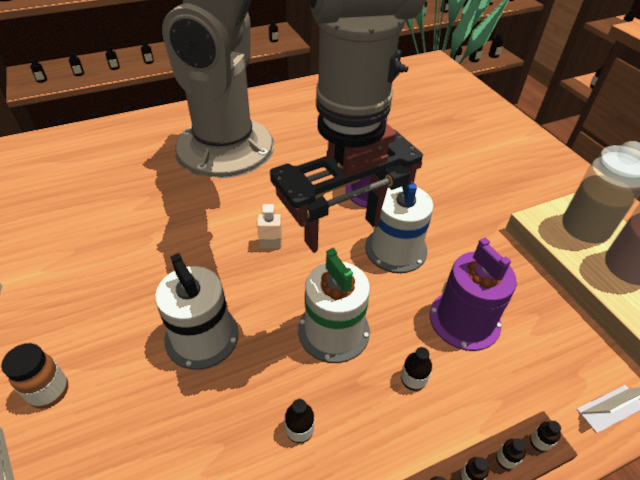

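The picture shows the fingertips at about (312,247) and (373,222). I'll project the reported TCP into the image to see whether that fits.

```bash
python3 - <<'E'
from h import *
from bench import *
c=read_camera('scene');t=read_camera('top');s=state()
def proj(c,p):
    q=np.linalg.inv(c['T'])@np.r_[p,1];return c['cx']+c['fx']*q[0]/-q[2],c['cy']+c['fy']*q[1]/q[2]
print(proj(c,s['tcp_pos']),proj(t,s['tcp_pos']),s['tcp_pos'])
for dy in(-.05,.05):print(proj(c,s['tcp_pos']+[0.005,dy,0]))
m=np.zeros((480,640),bool);m[240:248,308:316]=1;print(np.median(cloud(c,m),0))
m[:]=0;m[214:222,370:376]=1;print(np.median(cloud(c,m),0))
print('knob',proj(c,[.587,.0235,.18]),c['T'][:3,3])
P=cloud(c,np.ones((480,640),bool));Q=P[(P[:,2]>.215)&(P[:,2]<.235)&(np.hypot(P[:,0]-.58,P[:,1]-.02)<.2)]
print(len(Q),axis(Q),Q.min(0),Q.max(0))
cv2.imwrite('pics/t1.png',t['pixels'][:,:,::-1])
E
```

```text
(np.float64(339.97876855901455), np.float64(249.45144876072845)) (np.float64(310.50614743996226), np.float64(164.1593702233634)) [0.5871048  0.02491999 0.21167842]
(np.float64(308.5990858363131), np.float64(262.39888626159376))
(np.float64(373.0602812300856), np.float64(241.8601114596038))
[ 0.60164578 -0.02542517  0.25794897]
[0.58835311 0.07060386 0.25829198]
knob (np.float64(337.8577395818383), np.float64(264.2296224720896)) [ 0.98258254 -0.19442988  0.7134673 ]Traceback (most recent call last):
  File "<stdin>", line 12, in <module>
    return umr_minimum(a, axis, None, out, keepdims, initial, where)
ValueError: zero-size array to reduction operation minimum which has no identity
```

```bash
python3 st.py; python3 - <<'E'
from h import *
from bench import *
for n in('scene','top'):
    c=read_camera(n);cv2.imwrite(f'pics/{n}2.png',c['pixels'][:,:,::-1])
    P=cloud(c,np.ones((480,640),bool));Q=P[(P[:,2]>.192)&(P[:,2]<.4)&(np.hypot(P[:,0]-.58,P[:,1]-.02)<.15)]
    print(n,len(Q),np.percentile(Q[:,2],[0,2,10,50,90]).round(3))
    L=Q[Q[:,2]<Q[:,2].min()+.02]
    for S in(L[L[:,1]<.02],L[L[:,1]>.02]):print(len(S),S.min(0).round(4),S.max(0).round(4)) if len(S) else 0
E
```

```text
5.5 [0.5871 0.0249 0.2117] yang -83.7 tilt [ 0.001  0.    -1.   ] q [-0.86  0.45  0.96  1.79 -0.41  1.11 -1.22] F [-0.5 -1.   0.3] T [-0.01  0.16  0.04] op 1.003 0.0
to grip, tool units [-0.013  0.056  2.507]
scene 7685 [0.243 0.255 0.296 0.362 0.376]
129 [ 0.5814 -0.0282  0.2442] [ 0.6048 -0.017   0.2633]
148 [0.5713 0.068  0.2434] [0.5936 0.0792 0.2633]
top 2040 [0.244 0.276 0.341 0.366 0.368]
27 [ 0.5813 -0.0297  0.2438] [ 0.6022 -0.0191  0.2633]
```

View pics/top2.png

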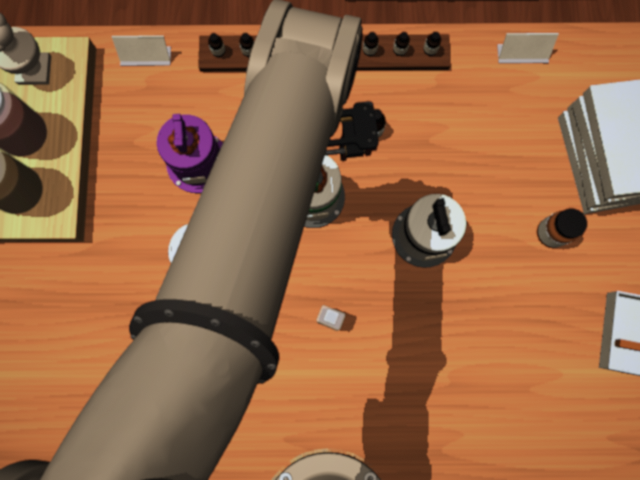

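The fingers are centred on the knob: midpoint (0.588, 0.0255), with the tips straddling it. The open tips sit at z 0.2435, 32 mm above the reported TCP. I'll close them partway here, clear of the knob, to see how far they extend.

Emit:
arm_command(series=[{"x": 0,"y": 0.05,"z": 0,"spin": 0,"jaw": 205},{"x": 0,"y": 0,"z": 0,"spin": 0,"jaw": 205},{"x": 0,"y": 0,"z": 0,"spin": 0,"jaw": 205},{"x": 0,"y": 0,"z": 0,"spin": 0,"jaw": 205},{"x": 0,"y": 0,"z": 0,"spin": 0,"jaw": 205},{"x": 0,"y": 0,"z": 0,"spin": 0,"jaw": 205},{"x": 0,"y": 0,"z": 0,"spin": 0,"jaw": 205},{"x": 0,"y": 0,"z": 0,"spin": 0,"jaw": 205}])

```text
time: 6.27
tcp_pos: [0.5867, 0.0239, 0.211]
tcp_rot: [3.137, 0.173, -0.0]
contact_force: [0.5, 1.1, 0.2]
opening: 0.434
finger_force: 0.0
```

```bash
cat > tips.py <<'E'
from h import *
from bench import *
c=read_camera('scene')
P=cloud(c,np.ones((480,640),bool));Q=P[(P[:,2]>.192)&(P[:,2]<.4)&(np.hypot(P[:,0]-.58,P[:,1]-.02)<.15)]
L=Q[Q[:,2]<Q[:,2].min()+.02]
print(len(L),L.min(0).round(4),L.max(0).round(4))
E
python3 st.py; python3 tips.py
```

```text
6.27 [0.5867 0.0239 0.211 ] yang -83.7 tilt [-0. -0. -1.] q [-0.85  0.45  0.96  1.79 -0.41  1.11 -1.22] F [0.5 1.1 0.2] T [-0.09  0.11 -0.03] op 0.434 0.0
to grip, tool units [0.009 0.018 2.482]
275 [ 0.5725 -0.0045  0.2425] [0.6007 0.0543 0.2624]
```

Even at 43% opening the tips stay at 0.2425, so the offset is steady. I'll descend to TCP 0.150, which is safe either way, and look again.

Emit:
arm_command(series=[{"x": 0,"y": 0,"z": 0,"spin": 0,"jaw": 80},{"x": 0,"y": 0,"z": 0.4,"spin": 0,"jaw": 80},{"x": 0,"y": 0,"z": 0.4,"spin": 0,"jaw": 80},{"x": 0,"y": 0,"z": 0.4,"spin": 0,"jaw": 80},{"x": 0,"y": 0,"z": 0.4,"spin": 0,"jaw": 80},{"x": 0,"y": 0,"z": 0.4,"spin": 0,"jaw": 80},{"x": 0,"y": 0,"z": 0.4,"spin": 0,"jaw": 80},{"x": 0,"y": 0,"z": 0,"spin": 0,"jaw": 80},{"x": 0,"y": 0,"z": 0,"spin": 0,"jaw": 80}])

```text
time: 7.07
tcp_pos: [0.5863, 0.0237, 0.1503]
tcp_rot: [3.136, 0.172, -0.002]
contact_force: [0.4, 0.0, -0.2]
opening: 0.685
finger_force: 0.0
```

```bash
python3 st.py; python3 - <<'E'
from h import *
from bench import *
c=read_camera('scene');cv2.imwrite('pics/s3.png',cv2.resize(c['pixels'][130:370,200:480,::-1],None,fx=2.5,fy=2.5,interpolation=cv2.INTER_CUBIC))
E
```

```text
7.07 [0.5863 0.0237 0.1503] yang -83.7 tilt [-0.001 -0.001 -1.   ] q [-0.81  0.51  0.9   1.85 -0.47  1.01 -1.16] F [ 0.4  0.  -0.2] T [-0.01  0.13 -0.01] op 0.685 0.0
to grip, tool units [0.026 0.013 0.053]
```

View pics/s3.png

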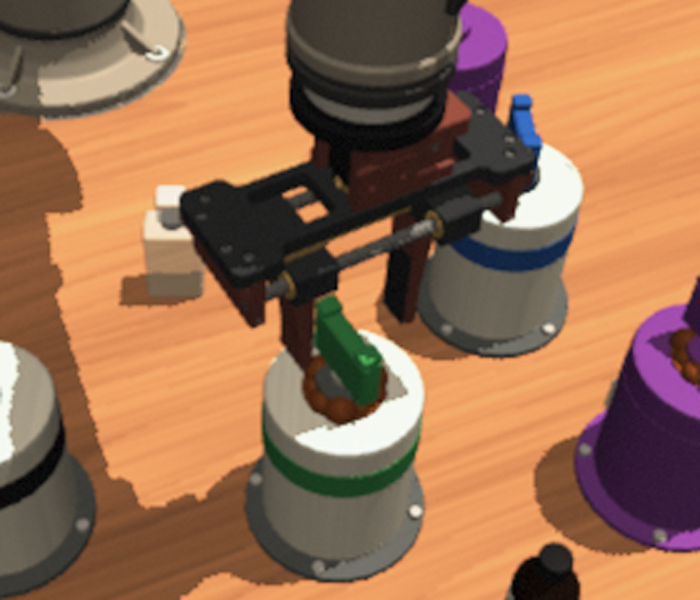

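The crop shows the fingertips at crop (300,365) and (402,320), straddling the bar, whose middle is at (350,345). I'll measure the tip height now.

```bash
python3 - <<'E'
from h import *
from bench import *
c=read_camera('scene')
for n,(u0,u1) in {'left':(312,324),'right':(354,368)}.items():
    m=np.zeros((480,640),bool);m[235:282,u0:u1]=1
    m&=~mask(c,'green');P=cloud(c,m);Q=P[(P[:,2]>.142)&(abs(P[:,0]-.587)<.04)&(abs(P[:,1]-.0235)<.06)]
    L=Q[Q[:,2]<Q[:,2].min()+.015];print(n,len(Q),Q[:,2].min().round(4),L.min(0).round(4),L.max(0).round(4))
E
```

```text
left 463 0.1822 [ 0.5809 -0.0152  0.1822] [ 0.6019 -0.0066  0.1969]
right 292 0.1827 [0.575  0.0535 0.1827] [0.5946 0.0641 0.1977]
```

The tips are at 0.182, so the real fingers end 32 mm above the reported TCP. I need another 28 mm or so, and will go slowly while watching the force.

Emit:
arm_command(series=[{"x": 0.02,"y": 0,"z": 0.2,"spin": 0,"jaw": 80},{"x": 0,"y": 0,"z": 0.2,"spin": 0,"jaw": 80},{"x": 0,"y": 0,"z": 0.16,"spin": 0,"jaw": 80},{"x": 0,"y": 0,"z": 0.08,"spin": 0,"jaw": 80},{"x": 0,"y": 0,"z": 0,"spin": 0,"jaw": 80}])

```text
time: 7.58
tcp_pos: [0.5868, 0.024, 0.1344]
tcp_rot: [3.137, 0.172, -0.002]
contact_force: [0.1, -0.9, 0.2]
opening: 0.689
finger_force: 0.0
```

Emit:
arm_command(series=[{"x": 0,"y": 0,"z": 0.08,"spin": 0,"jaw": 80},{"x": 0,"y": 0,"z": 0,"spin": 0,"jaw": 80}])

```text
time: 7.75
tcp_pos: [0.5872, 0.024, 0.1328]
tcp_rot: [3.137, 0.173, -0.0]
contact_force: [-0.0, 0.6, 0.1]
opening: 0.686
finger_force: 0.0
```

Emit:
arm_command(series=[{"x": 0,"y": 0,"z": 0.08,"spin": 0,"jaw": 80},{"x": 0,"y": 0,"z": 0,"spin": 0,"jaw": 80}])

```text
time: 7.92
tcp_pos: [0.5872, 0.024, 0.1309]
tcp_rot: [-3.137, -0.173, 0.0]
contact_force: [-0.6, -0.0, -0.5]
opening: 0.689
finger_force: 0.0
```

Emit:
arm_command(series=[{"x": 0,"y": 0,"z": 0.08,"spin": 0,"jaw": 80},{"x": 0,"y": 0,"z": 0,"spin": 0,"jaw": 80}])

```text
time: 8.08
tcp_pos: [0.5871, 0.024, 0.1288]
tcp_rot: [-3.137, -0.173, 0.001]
contact_force: [-0.3, 0.4, 0.3]
opening: 0.682
finger_force: 0.0
```

Emit:
arm_command(series=[{"x": 0,"y": 0,"z": 0.08,"spin": 0,"jaw": 80},{"x": 0,"y": 0,"z": 0.08,"spin": 0,"jaw": 80},{"x": 0,"y": 0,"z": 0,"spin": 0,"jaw": 80}])

```text
time: 8.33
tcp_pos: [0.587, 0.024, 0.1246]
tcp_rot: [-3.137, -0.173, 0.001]
contact_force: [-0.7, 0.0, -0.0]
opening: 0.683
finger_force: 0.0
```

Emit:
arm_command(series=[{"x": 0,"y": 0,"z": 0.08,"spin": 0,"jaw": 80},{"x": 0,"y": 0,"z": 0.08,"spin": 0,"jaw": 80},{"x": 0,"y": 0,"z": 0,"spin": 0,"jaw": 80}])

```text
time: 8.58
tcp_pos: [0.587, 0.024, 0.1206]
tcp_rot: [3.137, 0.173, -0.001]
contact_force: [-0.1, 0.3, 0.2]
opening: 0.686
finger_force: 0.0
```

```bash
python3 st.py; python3 - <<'E'
from h import *
from bench import *
c=read_camera('scene')
for n,(u0,u1) in {'left':(308,324),'right':(354,372)}.items():
    m=np.zeros((480,640),bool);m[235:300,u0:u1]=1
    m&=~mask(c,'green');P=cloud(c,m);Q=P[(P[:,2]>.142)&(abs(P[:,0]-.587)<.04)&(abs(abs(P[:,1]-.0235)-.035)<.01)]
    L=Q[Q[:,2]<Q[:,2].min()+.015];print(n,len(Q),Q[:,2].min().round(4),L.min(0).round(4),L.max(0).round(4))
E
```

```text
8.58 [0.587  0.024  0.1206] yang -83.7 tilt [-0.001 -0.    -1.   ] q [-0.78  0.55  0.87  1.88 -0.51  0.95 -1.13] F [-0.1  0.3  0.2] T [-0.05  0.12  0.03] op 0.686 0.0
to grip, tool units [-0.002  0.021 -1.136]
left 412 0.1538 [ 0.5809 -0.015   0.1538] [ 0.6025 -0.0058  0.1687]
right 413 0.152 [0.5788 0.0544 0.152 ] [0.5942 0.0648 0.1665]
```

The tips are at 0.152, below the top of the bar, with no contact. Closing now.

Emit:
arm_command(series=[{"x": 0,"y": 0,"z": 0,"spin": 0,"jaw": 255},{"x": 0,"y": 0,"z": 0,"spin": 0,"jaw": 255},{"x": 0,"y": 0,"z": 0,"spin": 0,"jaw": 255},{"x": 0,"y": 0,"z": 0,"spin": 0,"jaw": 255},{"x": 0,"y": 0,"z": 0,"spin": 0,"jaw": 255},{"x": 0,"y": 0,"z": 0,"spin": 0,"jaw": 255},{"x": 0,"y": 0,"z": 0,"spin": 0,"jaw": 255},{"x": 0,"y": 0,"z": 0,"spin": 0,"jaw": 255},{"x": 0,"y": 0,"z": 0,"spin": 0,"jaw": 255},{"x": 0,"y": 0,"z": 0,"spin": 0,"jaw": 255},{"x": 0,"y": 0,"z": 0,"spin": 0,"jaw": 255},{"x": 0,"y": 0,"z": 0,"spin": 0,"jaw": 255}])

```text
time: 9.63
tcp_pos: [0.5872, 0.0241, 0.1211]
tcp_rot: [-3.137, -0.173, -0.0]
contact_force: [-0.3, 1.1, 0.4]
opening: 0.16
finger_force: 30.0
```

```bash
python3 st.py
```

```text
9.63 [0.5872 0.0241 0.1211] yang -83.7 tilt [-0.  0. -1.] q [-0.78  0.55  0.87  1.88 -0.51  0.95 -1.13] F [-0.3  1.1  0.4] T [ 0.09  0.17 -0.16] op 0.16 30.0
to grip, tool units [-0.012  0.021 -1.117]
```

Gripped: the 14 mm opening matches the bar. Now the rocking swings, anticlockwise first.

Emit:
arm_command(series=[{"x": 0,"y": 0,"z": 0,"spin": -0.11,"jaw": 255},{"x": 0,"y": 0,"z": 0,"spin": -0.11,"jaw": 255},{"x": 0,"y": 0,"z": 0,"spin": -0.11,"jaw": 255},{"x": 0,"y": 0,"z": 0,"spin": -0.1,"jaw": 255},{"x": 0,"y": 0,"z": 0,"spin": 0,"jaw": 255},{"x": 0,"y": 0,"z": 0,"spin": 0,"jaw": 255}])

```text
time: 10.13
tcp_pos: [0.5872, 0.0242, 0.1211]
tcp_rot: [-3.097, -0.522, 0.0]
contact_force: [0.2, 0.6, 1.0]
opening: 0.158
finger_force: 30.0
```

```bash
cat > kn.py <<'E'
from h import *
from bench import *
c=read_camera('scene');P=cloud(c,mask(c,'green'));K=P[(P[:,2]>.15)&(P[:,2]<.2)&(np.hypot(P[:,0]-.587,P[:,1]-.024)<.05)]
print('knob',len(K),axis(K))
E
python3 st.py; python3 kn.py
```

```text
10.13 [0.5872 0.0242 0.1211] yang -70.9 tilt [-0.     0.001 -1.   ] q [-0.74  0.53  0.81  1.88 -0.47  0.94 -0.95] F [0.2 0.6 1. ] T [0.24 0.28 0.17] op 0.158 30.0
to grip, tool units [-0.017  0.025 -1.116]
knob 309 (array([0.5892, 0.0256]), array([50.6, 14.8]), np.float32(18.3))
```

The knob followed, 6.3° to about 19°. Now clockwise by 26°, anticlockwise by 26°, then clockwise by 26° again.

Emit:
arm_command(series=[{"x": 0,"y": 0,"z": 0,"spin": 0.14,"jaw": 255},{"x": 0,"y": 0,"z": 0,"spin": 0.14,"jaw": 255},{"x": 0,"y": 0,"z": 0,"spin": 0.14,"jaw": 255},{"x": 0,"y": 0,"z": 0,"spin": 0.14,"jaw": 255},{"x": 0,"y": 0,"z": 0,"spin": 0.14,"jaw": 255},{"x": 0,"y": 0,"z": 0,"spin": 0.14,"jaw": 255},{"x": 0,"y": 0,"z": 0,"spin": 0,"jaw": 255},{"x": 0,"y": 0,"z": 0,"spin": 0,"jaw": 255}])

```text
time: 10.85
tcp_pos: [0.5872, 0.0238, 0.1211]
tcp_rot: [3.137, -0.162, -0.0]
contact_force: [-1.1, 0.8, 3.0]
opening: 0.159
finger_force: 30.0
```

```bash
python3 st.py; python3 kn.py
```

```text
10.85 [0.5872 0.0238 0.1211] yang -95.9 tilt [-0. -0. -1.] q [-0.81  0.57  0.93  1.88 -0.55  0.97 -1.31] F [-1.1  0.8  3. ] T [0.2  0.4  0.12] op 0.159 30.0
to grip, tool units [-0.007  0.015 -1.115]
knob 329 (array([0.5955, 0.0285]), array([19.1, 43.7]), np.float32(-25.5))
```

Emit:
arm_command(series=[{"x": 0,"y": 0,"z": 0,"spin": -0.14,"jaw": 255},{"x": 0,"y": 0,"z": 0,"spin": -0.14,"jaw": 255},{"x": 0,"y": 0,"z": 0,"spin": -0.14,"jaw": 255},{"x": 0,"y": 0,"z": 0,"spin": -0.14,"jaw": 255},{"x": 0,"y": 0,"z": 0,"spin": -0.14,"jaw": 255},{"x": 0,"y": 0,"z": 0,"spin": -0.14,"jaw": 255},{"x": 0,"y": 0,"z": 0,"spin": 0,"jaw": 255},{"x": 0,"y": 0,"z": 0,"spin": 0,"jaw": 255}])

```text
time: 11.57
tcp_pos: [0.5872, 0.0242, 0.1212]
tcp_rot: [-3.097, -0.522, -0.0]
contact_force: [-1.4, 1.5, 2.7]
opening: 0.159
finger_force: 30.0
```

Emit:
arm_command(series=[{"x": 0,"y": 0,"z": 0,"spin": 0.14,"jaw": 255},{"x": 0,"y": 0,"z": 0,"spin": 0.14,"jaw": 255},{"x": 0,"y": 0,"z": 0,"spin": 0.14,"jaw": 255},{"x": 0,"y": 0,"z": 0,"spin": 0.14,"jaw": 255},{"x": 0,"y": 0,"z": 0,"spin": 0.14,"jaw": 255},{"x": 0,"y": 0,"z": 0,"spin": 0.14,"jaw": 255},{"x": 0,"y": 0,"z": 0,"spin": 0,"jaw": 255},{"x": 0,"y": 0,"z": 0,"spin": 0,"jaw": 255}])

```text
time: 12.23
tcp_pos: [0.5872, 0.0239, 0.1212]
tcp_rot: [3.137, -0.165, -0.0]
contact_force: [-2.4, 0.8, 3.8]
opening: 0.155
finger_force: 30.0
```

```bash
python3 st.py
```

```text
12.23 [0.5872 0.0239 0.1212] yang -96.0 tilt [-0. -0. -1.] q [-0.81  0.57  0.93  1.88 -0.55  0.97 -1.31] F [-2.4  0.8  3.8] T [ 0.24  0.56 -0.11] op 0.155 30.0
to grip, tool units [-0.007  0.018 -1.114]
```

Emit:
arm_command(series=[{"x": 0,"y": 0,"z": 0,"spin": -0.16,"jaw": 255},{"x": 0,"y": 0,"z": 0,"spin": -0.16,"jaw": 255},{"x": 0,"y": 0,"z": 0,"spin": -0.16,"jaw": 255},{"x": 0,"y": 0,"z": 0,"spin": -0.16,"jaw": 255},{"x": 0,"y": 0,"z": 0,"spin": -0.16,"jaw": 255},{"x": 0,"y": 0,"z": 0,"spin": -0.16,"jaw": 255},{"x": 0,"y": 0,"z": 0,"spin": -0.16,"jaw": 255},{"x": 0,"y": 0,"z": 0,"spin": -0.16,"jaw": 255},{"x": 0,"y": 0,"z": 0,"spin": 0,"jaw": 255}])

```text
time: 12.98
tcp_pos: [0.5871, 0.0244, 0.1211]
tcp_rot: [-3.014, -0.882, -0.0]
contact_force: [-2.1, 1.9, 4.5]
opening: 0.156
finger_force: 30.0
```

```bash
python3 st.py; python3 kn.py
```

```text
12.98 [0.5871 0.0244 0.1211] yang -57.4 tilt [-0.     0.001 -1.   ] q [-0.7   0.5   0.75  1.87 -0.42  0.93 -0.76] F [-2.1  1.9  4.5] T [0.46 0.54 0.08] op 0.156 30.0
to grip, tool units [-0.022  0.028 -1.114]
knob 279 (array([0.6007, 0.0335]), array([23.4, 14.9]), np.float32(28.7))
```

The knob is past the seized limit with low torque, so it's free. Continuing to the stop.

Emit:
arm_command(series=[{"x": 0,"y": 0,"z": 0,"spin": -0.16,"jaw": 255},{"x": 0,"y": 0,"z": 0,"spin": -0.16,"jaw": 255},{"x": 0,"y": 0,"z": 0,"spin": -0.16,"jaw": 255},{"x": 0,"y": 0,"z": 0,"spin": -0.16,"jaw": 255},{"x": 0,"y": 0,"z": 0,"spin": -0.16,"jaw": 255},{"x": 0,"y": 0,"z": 0,"spin": -0.16,"jaw": 255},{"x": 0,"y": 0,"z": 0,"spin": -0.16,"jaw": 255},{"x": 0,"y": 0,"z": 0,"spin": 0,"jaw": 255}])

```text
time: 13.7
tcp_pos: [0.5868, 0.0247, 0.1211]
tcp_rot: [-2.632, -1.712, 0.0]
contact_force: [-3.4, 2.7, 6.6]
opening: 0.16
finger_force: 30.0
```

```bash
python3 st.py; python3 kn.py
```

```text
13.7 [0.5868 0.0247 0.1211] yang -23.9 tilt [-0.001  0.001 -1.   ] q [-0.6   0.46  0.6   1.87 -0.33  0.91 -0.27] F [-3.4  2.7  6.6] T [0.74 1.02 0.12] op 0.16 30.0
to grip, tool units [-0.038  0.025 -1.115]
knob 0 (array([0., 0.]), array([0., 0.]), np.float32(0.0))
```

Emit:
arm_command(series=[{"x": 0,"y": 0,"z": 0,"spin": -0.05,"jaw": 255},{"x": 0,"y": 0,"z": 0,"spin": -0.05,"jaw": 255},{"x": 0,"y": 0,"z": 0,"spin": 0,"jaw": 255},{"x": 0,"y": 0,"z": 0,"spin": 0,"jaw": 255}])

```text
time: 14.08
tcp_pos: [0.5867, 0.0247, 0.1211]
tcp_rot: [-2.591, -1.774, 0.001]
contact_force: [-4.5, 3.2, 7.2]
opening: 0.159
finger_force: 30.0
```

```bash
python3 st.py; python3 kn.py
```

```text
14.08 [0.5867 0.0247 0.1211] yang -21.2 tilt [-0.001  0.001 -1.   ] q [-0.59  0.46  0.58  1.87 -0.32  0.91 -0.22] F [-4.5  3.2  7.2] T [0.66 1.08 0.11] op 0.159 30.0
to grip, tool units [-0.039  0.025 -1.115]
knob 0 (array([0., 0.]), array([0., 0.]), np.float32(0.0))
```

Emit:
arm_command(series=[{"x": 0,"y": 0,"z": 0,"spin": -0.04,"jaw": 255},{"x": 0,"y": 0,"z": 0,"spin": 0,"jaw": 255},{"x": 0,"y": 0,"z": 0,"spin": 0,"jaw": 255}])

```text
time: 14.38
tcp_pos: [0.5867, 0.0247, 0.1211]
tcp_rot: [-2.573, -1.8, 0.001]
contact_force: [-4.2, 2.4, 6.8]
opening: 0.161
finger_force: 30.0
```

```bash
python3 st.py
```

```text
14.38 [0.5867 0.0247 0.1211] yang -20.0 tilt [-0.001  0.001 -1.   ] q [-0.59  0.46  0.58  1.87 -0.32  0.91 -0.21] F [-4.2  2.4  6.8] T [ 0.64  1.09 -0.  ] op 0.161 30.0
to grip, tool units [-0.039  0.025 -1.115]
```

Emit:
arm_command(series=[{"x": 0,"y": 0,"z": 0,"spin": -0.04,"jaw": 255},{"x": 0,"y": 0,"z": 0,"spin": 0,"jaw": 255},{"x": 0,"y": 0,"z": 0,"spin": 0,"jaw": 255}])

```text
time: 14.63
tcp_pos: [0.5867, 0.0247, 0.1211]
tcp_rot: [-2.554, -1.827, 0.001]
contact_force: [-4.8, 2.1, 7.2]
opening: 0.161
finger_force: 30.0
```

```bash
python3 st.py
```

```text
14.63 [0.5867 0.0247 0.1211] yang -18.8 tilt [-0.001  0.001 -1.   ] q [-0.58  0.46  0.57  1.87 -0.31  0.91 -0.19] F [-4.8  2.1  7.2] T [0.62 1.07 0.05] op 0.161 30.0
to grip, tool units [-0.039  0.025 -1.116]
```

Emit:
arm_command(series=[{"x": 0,"y": 0,"z": 0,"spin": -0.05,"jaw": 255},{"x": 0,"y": 0,"z": 0,"spin": -0.05,"jaw": 255},{"x": 0,"y": 0,"z": 0,"spin": 0,"jaw": 255},{"x": 0,"y": 0,"z": 0,"spin": 0,"jaw": 255}])

```text
time: 14.97
tcp_pos: [0.5867, 0.0247, 0.1211]
tcp_rot: [-2.507, -1.89, -0.0]
contact_force: [-3.8, 3.4, 6.8]
opening: 0.162
finger_force: 30.9
```

```bash
python3 st.py; python3 - <<'E'
from bench import *
import cv2
c=read_camera('scene');cv2.imwrite('pics/s4.png',cv2.resize(c['pixels'][130:370,200:480,::-1],None,fx=2.5,fy=2.5,interpolation=cv2.INTER_CUBIC))
E
```

```text
14.97 [0.5867 0.0247 0.1211] yang -16.0 tilt [-0.001  0.002 -1.   ] q [-0.57  0.46  0.56  1.87 -0.3   0.91 -0.15] F [-3.8  3.4  6.8] T [ 0.73  1.06 -0.79] op 0.162 30.9
to grip, tool units [-0.04   0.022 -1.115]
```

View pics/s4.png

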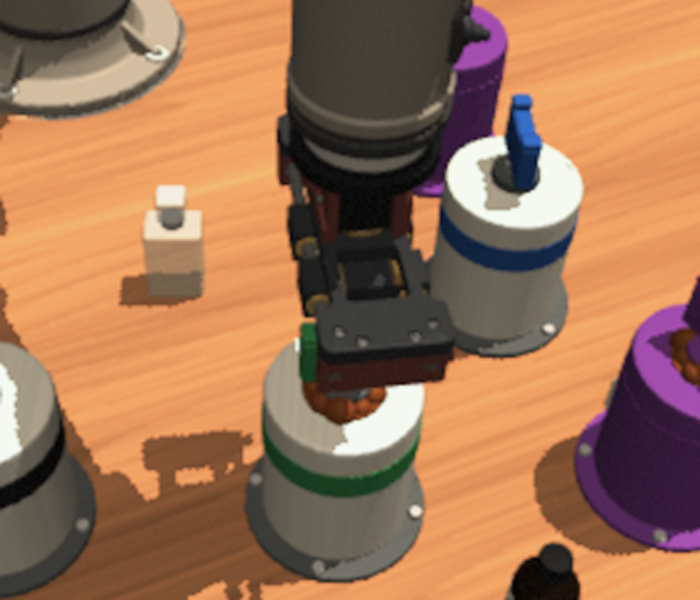

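The moment has jumped to −0.79 N m, so it's at the open stop. The picture shows the bar end at crop (308,352), turned across the view. Releasing, then rising straight up.

Emit:
arm_command(series=[{"x": 0,"y": 0,"z": 0,"spin": 0,"jaw": 80},{"x": 0,"y": 0,"z": 0,"spin": 0,"jaw": 80},{"x": 0,"y": 0,"z": 0,"spin": 0,"jaw": 80},{"x": 0,"y": 0,"z": 0,"spin": 0,"jaw": 80},{"x": 0,"y": 0,"z": 0,"spin": 0,"jaw": 80},{"x": 0,"y": 0,"z": 0,"spin": 0,"jaw": 80},{"x": 0,"y": 0,"z": 0,"spin": 0,"jaw": 80},{"x": 0,"y": 0,"z": -0.2,"spin": 0,"jaw": 80},{"x": 0,"y": 0,"z": -0.4,"spin": 0,"jaw": 80},{"x": 0,"y": 0,"z": -0.6,"spin": 0,"jaw": 80},{"x": 0,"y": 0,"z": -0.8,"spin": 0,"jaw": 80},{"x": 0,"y": 0,"z": -0.8,"spin": 0,"jaw": 80},{"x": 0,"y": 0,"z": -0.8,"spin": 0,"jaw": 80},{"x": 0,"y": 0,"z": -0.8,"spin": 0,"jaw": 80},{"x": 0,"y": 0,"z": -0.8,"spin": 0,"jaw": 80},{"x": 0,"y": 0,"z": -0.8,"spin": 0,"jaw": 80},{"x": 0,"y": 0,"z": 0,"spin": 0,"jaw": 80},{"x": 0,"y": 0,"z": 0,"spin": 0,"jaw": 80}])

```text
time: 16.52
tcp_pos: [0.588, 0.0238, 0.2727]
tcp_rot: [2.502, 1.898, 0.005]
contact_force: [-0.4, 0.3, -1.1]
opening: 0.683
finger_force: 0.0
```

```bash
python3 st.py; python3 kn.py; python3 - <<'E'
from h import *
from bench import *
c=read_camera('scene');P=cloud(c,mask(c,'blue'));K=P[(P[:,2]>.15)&(P[:,2]<.2)&(np.hypot(P[:,0]-.464,P[:,1]-.218)<.05)];print('blue',axis(K))
cv2.imwrite('pics/s5.png',c['pixels'][:,:,::-1])
E
```

```text
16.52 [0.588  0.0238 0.2727] yang -15.6 tilt [ 0.003  0.001 -1.   ] q [-0.64  0.3   0.63  1.7  -0.19  1.2  -0.24] F [-0.4  0.3 -1.1] T [-0.08  0.09 -0.06] op 0.683 0.0
to grip, tool units [-0.03  -0.047  4.949]
knob 722 (array([0.5872, 0.0249]), array([55.1, 14.9]), np.float32(71.2))
blue (array([0.4645, 0.2178]), array([13.8, 55.1]), np.float32(-22.4))
```

View pics/s5.png

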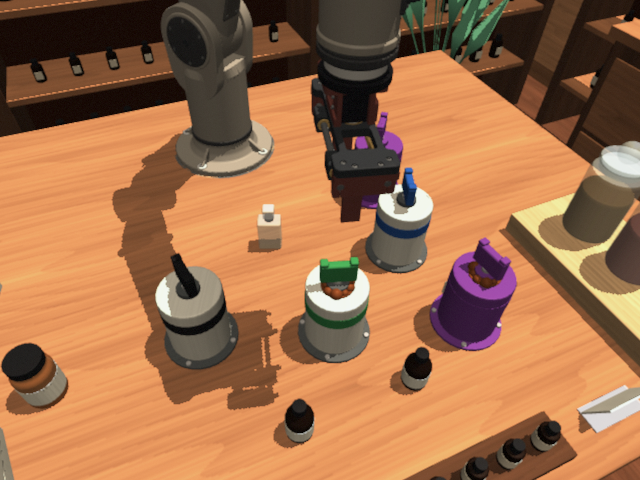

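The green bar at (339,272) now stands at 71°, about 65° from shut, so it's at the open stop. Blue is unchanged at −22.4°, black at (184,277) looks undisturbed, and the gripper is clear of everything.

```bash
python3 -c "
from bench import *
print(hand_in())"
```

```text
the job is handed in; nothing more can be done
None
```

I rocked the green vent knob free, turned it anticlockwise to its open stop (about 65° by camera) and let go; the blue knob measures unchanged and the black one looks undisturbed, and I handed the job in at about 17 s of the 42 s allowed.

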